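# Right, load and hang the book-repair caddy

### The job

The blue book-repair caddy on the returns counter has been knocked over. Stand it upright on the counter and let go of it, put the glue jar and the ink jar upright into it, one in each compartment, then hang the loaded caddy by its handle on the red hook of the stand so that it hangs there freely and level with both jars still in place. Leave the books, the tape dispenser and the mug where they are.

Things in the scene. Friction and masses are not known exactly. Their poses are not given: they have to be found in the camera images.
- caddy: Loose open blue box, 66 (x) x 112 (y) x 50 mm (z), walls 4 mm, about 0.22 kg, with a rigid handle. Origin: centre of its underside; z out of the open top. A 4 mm divider, 48 mm high, at y = 0 makes two compartments. At the start it lies on its +x face (x axis straight down, origin 33 mm up), open top and handle pointing roughly to world +y (within 30 degrees).
- caddy_bar (a point): Middle of the axis of the caddy's handle bar, caddy frame (0, 0, 119) mm; axes as the caddy's. Round wooden bar along x, 12 mm diameter, 66 mm long; its top is at z = 125, its underside at z = 113. The opening below it is 46 mm wide in x; the hook passes through it along the y axis. A load held off its centre may swing in the grip.
- caddy_upright (a point): Point on the caddy's -x steel handle upright (the upper one while it lies), caddy frame (-28, 0, 88) mm. The two uprights stand at x = -28 and x = +28, y = 0, each 10 (x) x 12 mm (y), straight from the caddy's floor up to the bar.
- caddy_cell1 (a point): Centre of the floor of the caddy's +y compartment, caddy frame (0, 29, 4) mm; inside 58 (x) x 50 mm (y); the rim is 46 mm above this floor.
- caddy_cell2 (a point): Centre of the floor of the caddy's -y compartment, caddy frame (0, -29, 4) mm; same size.
- stand: Fixed stand. Base 110 x 120 x 14 mm, from x = -40 to +70 mm; steel post, 16 mm diameter, 226 mm high, at the origin (foot of the post, on the counter, z up). One red hook, round bar of 8 mm diameter, points to the stand's -x (roughly to the robot); centreline x/z in mm: 0/210, down to -70/200, level to -86/200, up to the tip at -98/212. Nothing above it.
- hook_seat (a point): Centreline of the hook in the middle of its lowest, level part, 200 mm above the counter, 78 mm from the post axis. The handle bar is to rest here, its axis then 10 mm above this point. Axes as the stand's: the hook points to -x.
- hook_tip (a point): Free end of the hook's centreline (rounded, 4 mm radius), 20 mm nearer the free end than the seat and 12 mm higher.
- glue: Loose white glue jar with orange lid, standing, diameter 36 mm, height 74 mm, about 0.09 kg. Origin: centre of its underside, z up along the jar.
- ink: Loose blue ink jar with black lid, standing, diameter 36 mm, height 74 mm, about 0.09 kg. Origin: centre of its underside, z up along the jar.
- books: Bystander: pile of three books, about 190 x 130 x 55 mm, origin centre of underside. Leave alone.
- tape: Bystander: black tape dispenser with a yellow roll, 150 (x) x 60 x 75 mm, origin centre of underside. Leave alone.
- mug: Bystander: white mug, radius 38 mm, 90 mm high, handle to its +y, origin centre of underside. Leave alone.
Not all that is in view belongs to the job. Of the things that look like the ink, take the one that is farthest to the robot's right at the start.

How it is judged:
By the outcome, as a careful person would: the job done as asked, in the order asked, and still so for the second after the job is handed in, with the robot touching nothing.
It also fails if it takes over 72 s, if anything falls off the work surface, if the arm or the gripper's body presses on something with over 40 N, if the wrist force passes 120 N, or if a joint passes its speed limit or range.

### The arm

A 6-joint arm with a two-finger parallel gripper is mounted at the origin on the work surface. World frame = base frame: x ahead of the robot, y to its left, z up, the work surface at z = 0. Lengths are in m, angles in rad, forces in N, time in s.
With the tool pointing down it reaches from about 0.225 to 0.875 m from the base axis. Payload 3.4 kg.
Tool frame: the origin (TCP) lies at the very end of the fingers, on their centre line; the grasp point (between the pads) lies 19 mm behind it (manip.tcp_to_grasp is the distance from the TCP to the grasp point, in m); z points along the fingers, y is the line along which they close (so a half turn about z gives the same grasp; the last joint's range is limited). The gripper opens to 85 mm and grips with 20 to 120 N. Pads are 22 mm wide; open, the fingers measure 114 mm over their backs; the gripper's body (76 mm by 85 mm) begins 54 mm behind the grasp point. The pads swing forward as they close: fully open they stand 13 mm farther back than shut.
Start: joints at [1.003, 0.276, 1.505, -0, 1.361, -0.121], TCP at [0.248, 0.519, 0.231] pointing down, gripper open.
Joint ranges: [-2.89, 2.89], [-0.75, 2.08], [0.22, 2.7], [-1.18, 4.32], [0.11, 2.71], [-2.7, 2.7]. Speed limits (rad/s): [2.57, 2.57, 3.14, 3.14, 3.14, 3.14].

### API

Orientations are given as a unit quaternion [w, x, y, z].
In Python, from rig import status, get_image, job, manip gives the robot as it stands.
- The arm moves only by the tool apply_moves, never from a script. Its arguments are lists of equal length, an entry for each row: "xyz": the shift along the tool's x, y, z each as a share of 0.3 m, from -1 to 1, a list of three; "rot": the turn, a rotation vector about the tool's x, y, z each as a share of 60 degrees, from -1 to 1, a list of three; "hand": the opening, from -1 (shut) to 1 (fully open). A call has 1 to 8 rows; each row shifts and turns the commanded pose from where the row before left it, along the tool's axes as they then stand; what a row does not reach is not made up. A row lasts 1/8 s, in which the tool goes at most 62.5 mm and 10.7 degrees, less where a joint would pass 70% of its speed; a pose out of reach is approached as far as the arm can. A call with a number of a shift or a turn outside -1 to 1 is refused whole. A call with a gripper value outside its range is refused whole. The fingers move at their own pace and stop on an object; "force" is the grip in N (left out, the last holds). Time passes only in rows, so rows that do not move let the fingers close. It gives the time, the measured TCP pose, the force, the opening and the grip force at its end, in the units of the state.
- status.get_state(): the state, without advancing time (a new reading comes with each control period).
- get_image(name): name is "scene" or "top"; returns a dict with "pixels" (480x640x3 uint8, red, green, blue), "fovy" (degrees; the focal length in pixels is half the picture's height over the tangent of half this angle, whatever the lens; pixels are square), "cx", "cy" (the principal point, pixels), "origin" and "orientation" of the camera in the world. Camera axes: x right, y down, z forward; pixel columns grow to the right and rows downward; lengths in m; the calibration is good to about 2 mm. A picture is of the moment at which its call begins. There is no depth.
- job.sign_off(): hands the job in; it is judged then, once.
The state is a dict: "clock": time; "qpos": joint angles; "qd": joint speeds; "effort": joint torques, N m; "position": TCP position; "ee_rot": TCP orientation; "contact_force": force on the tool from outside, world axes, zero at the start; "moment": the same for the moment, N m; "width": finger opening in m; "gripper_force": force on a finger pad.
Only numpy, scipy, OpenCV 4.12 (cv2) and the standard library are available. Lean on these libraries where they do the work, as an engineer would, in place of code of your own. Each camera call takes 0.05 s, during which the arm holds its last target. There are 200 camera calls.

## Working session

There is one attempt and no reset: what is moved stays moved. The work goes in short steps, Python scripts to look and compute and a tool call to move; the robot and the scene stay as the last step left them, time stands still between calls to the robot, and variables do not carry over. Pictures are saved under pics/ and viewed, at most 10 in all, crops included, and the job is handed in when it is done.

Besides the shell and the picture viewer there is one more tool, called after ">>>" as name(argument=value, ...), one argument or row to a line, values as JSON. apply_moves: Moves the arm, as the interface text tells. Its arguments: {"type":"object","properties":{"xyz":{"type":"array","items":{"type":"array","items":{"type":"number","minimum":-1,"maximum":1}}},"rot":{"type":"array","items":{"type":"array","items":{"type":"number","minimum":-1,"maximum":1}}},"hand":{"type":"array","items":{"type":"number"}},"force":{"type":"number"}},"required":["xyz","rot","hand"]}

```bash
ls; mkdir -p pics; cat > h.py <<'E'
import numpy as np, cv2
from scipy.spatial.transform import Rotation as R
from rig import status, get_image, job, manip
def grab(n, fn=None):
    im=get_image(n)
    if fn: cv2.imwrite('pics/'+fn, im['pixels'][:,:,::-1])
    return im
def q2r(q): return R.from_quat([q[1],q[2],q[3],q[0]])
def cam(im):
    f=240/np.tan(np.radians(im['fovy'])/2)
    return f, np.array([im['cx'],im['cy']]), np.array(im['origin']), q2r(im['orientation']).as_matrix()
def at_z(im,uv,z):
    f,c,o,M=cam(im); d=M@np.array([(uv[0]-c[0])/f,(uv[1]-c[1])/f,1]); return o+d*(z-o[2])/d[2]
def proj(im,p):
    f,c,o,M=cam(im); q=(np.atleast_2d(p)-o)@M; return q[:,:2]/q[:,2:]*f+c
E
python3 - <<'E'
from h import *
import pickle
for n in('scene','top'):
    im=grab(n,n+'0.png'); pickle.dump(im,open(n+'0.pkl','wb'))
    print(n,im['fovy'],im['cx'],im['cy'],im['origin'],im['orientation'])
print(status.get_state(),manip.tcp_to_grasp)
E
```

```text
pics
scene 54.17775198634936 316.0123417690579 238.50558449633817 [0.98515907 0.76716334 0.76172667] [-0.10198521  0.20173406  0.86615524 -0.44573254]
top 44.26358117824947 333.60451594076113 239.6327679226689 [0.35099887 0.00349743 1.57876774] [ 0.05838542 -0.69558288  0.71349208 -0.06070132]
{'clock': 0.1, 'qpos': array([ 1.00300655e+00,  2.76552070e-01,  1.50598926e+00, -2.74514217e-05,
        1.36070253e+00, -1.21004041e-01]), 'qd': array([-0.001758  , -0.00186468, -0.00357024, -0.00064406,  0.00053326,
        0.00051296]), 'effort': array([ 2.46463729e-03, -4.17697370e+01, -2.46407425e+01, -2.06524514e-04,
        5.76127495e-03,  8.38425564e-06]), 'position': array([0.24820543, 0.51815863, 0.23052151]), 'ee_rot': array([-2.66114714e-04,  2.21536575e-01,  9.75151714e-01, -7.81656024e-04]), 'contact_force': array([-0.13606709, -0.18345087,  0.09464067]), 'moment': array([-0.03401988,  0.02214646, -0.01578008]), 'gripper_force': 0.0, 'width': 0.08535775481210488} 0.0187
```

View pics/top0.png

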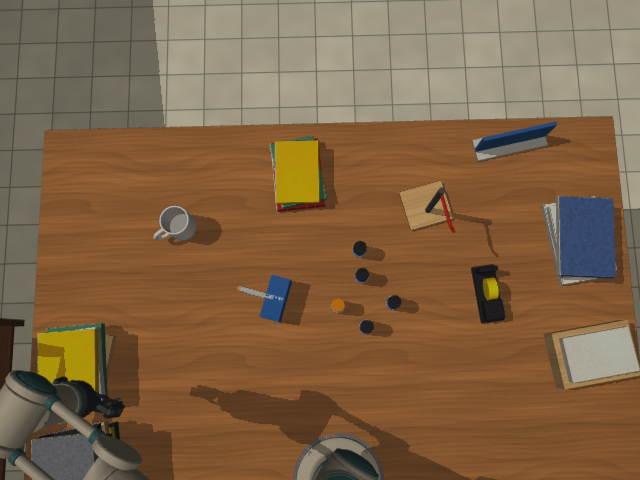

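View pics/scene0.png

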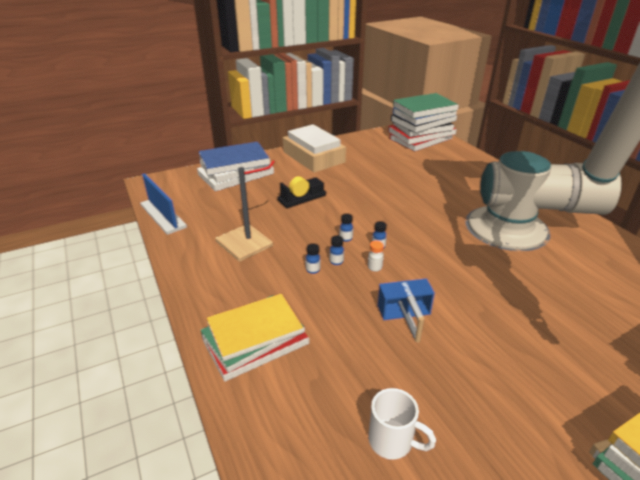

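The top view has +x up and the robot's right (−y) on the right. There are four ink look-alikes, at about (360,249), (362,275), (394,302) and (367,327). The one farthest right is (394,302). I'll confirm that in a crop and measure at the same time.

```bash
python3 - <<'E'
from h import *
import pickle
im=pickle.load(open('top0.pkl','rb'));p=im['pixels'][:,:,::-1]
c=cv2.resize(p[170:340,232:462],None,fx=3.45,fy=3.45,interpolation=cv2.INTER_CUBIC)
cv2.imwrite('pics/crop1.png',c)
for n,uv in dict(ink=(394,302),b=(367,327),cc=(362,275),d=(360,249),glue=(338,305.5)).items(): print(n,at_z(im,uv,.074).round(4))
hsv=cv2.cvtColor(p.copy(),cv2.COLOR_BGR2HSV)
# caddy upper face (-x face, z=.066)
m=cv2.inRange(hsv,(100,120,60),(125,255,255));m[:, :250]=0;m[:,300:]=0;m[:265]=0;m[330:]=0
pts=cv2.findNonZero(m)[:,0,:]
w=np.array([at_z(im,u,.066)[:2] for u in pts]).astype(np.float32)
print('caddy',cv2.minAreaRect(w),len(w),cv2.boxPoints(cv2.minAreaRect(w)), pts.min(0),pts.max(0))
m=cv2.inRange(hsv,(0,170,110),(6,255,255))|cv2.inRange(hsv,(175,170,110),(180,255,255));m[:180]=0;m[245:]=0;m[:,:425]=0;m[:,470:]=0
pts=cv2.findNonZero(m)[:,0,:];print('hook',len(pts))
print(cv2.fitLine(pts,2,0,.01,.01).ravel(),pts[pts[:,1].argmin()],pts[pts[:,1].argmax()])
E
```

```text
ink [ 0.4425 -0.1541  0.074 ]
b [ 0.3814 -0.0833  0.074 ]
cc [ 0.5134 -0.0751  0.074 ]
d [ 0.5808 -0.0722  0.074 ]
glue [ 0.4372 -0.0116  0.074 ]
caddy ((0.4616580903530121, 0.14884980022907257), (0.051157448440790176, 0.11012092977762222), 73.60342407226562) 812 [[0.40161642 0.13985404]
 [0.50725883 0.10876864]
 [0.5216998  0.15784556]
 [0.41605735 0.18893096]] [260 275] [290 321]
hook 112
[2.9245898e-01 9.5627809e-01 4.4664285e+02 2.1328572e+02] [441 195] [452 231]
```

View pics/crop1.png

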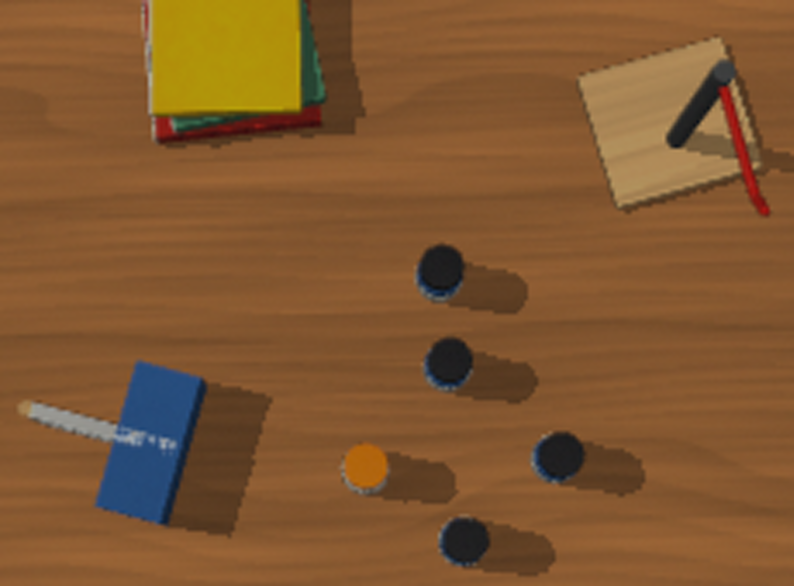

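Confirmed. The four black-lidded jars in the crop are at (441,271), (448,362), (558,456) and (465,541). The rightmost is (558,456), which is full-frame (394,302), or world (0.4425, −0.154). The caddy rectangle measures 51×110 mm, which matches 50×112. Next I'll fit the stand and check the robot helpers.

```bash
python3 - <<'E'
from h import *
import pickle
from scipy.optimize import least_squares
print([a for a in dir(manip) if a[0]!='_'],[a for a in dir(status) if a[0]!='_'])
im=pickle.load(open('top0.pkl','rb'))
cr=lambda u,v:(232+(u+.5)/3.45-.5,170+(v+.5)/3.45-.5)
b=.014
L=[(0,0,.226),(0,0,.014),(-.098,0,.212)]; U=[cr(724,70),cr(674,143),cr(766,211)]
C=[(.07,.06,b),(.07,-.06,b),(-.04,-.06,b),(-.04,.06,b)]; CU=[cr(578,75),cr(720,37),cr(762,165),cr(620,210)]
CU=[CU[0],CU[1],CU[2],CU[3]]
P=np.array(L+C);T=np.array(U+CU)
def tr(x): 
    M=R.from_euler('z',x[2]).as_matrix(); return P@M.T+[x[0],x[1],0]
s=least_squares(lambda x:(proj(im,tr(x))-T).ravel(),[.65,-.22,0.2],loss='soft_l1')
print(s.x,np.degrees(s.x[2]));print((proj(im,tr(s.x))-T).round(1).tolist())
M=R.from_euler('z',s.x[2]).as_matrix();o=np.array([*s.x[:2],0])
print('seat',M@[-.078,0,.2]+o,'tip',M@[-.098,0,.212]+o)
# check caddy
z=np.array([.282,.959,0]);z/=np.linalg.norm(z);y=np.cross(z,[0,0,-1]);x=np.array([0,0,-1.]);oc=np.array([.4546,.1249,.033])
W=lambda p:oc+p[0]*x+p[1]*y+p[2]*z
print('upr',W((-.028,0,.088)),y)
ss=pickle.load(open('scene0.pkl','rb'))
for p in [(-.033,0,.125),(.033,0,.125),(-.033,.056,0),(-.033,-.056,0),(-.033,-.056,.05),(-.033,.056,.05),(.033,.056,.05),(.033,-.056,.05)]:
    print(p,proj(im,W(p)).round(1),proj(ss,W(p)).round(1))
for n,q in dict(ink=(.4425,-.1541,.074),glue=(.4372,-.0116,.074)).items(): print(n,proj(ss,q))
print(proj(ss,M@[0,0,.226]+o),proj(ss,M@[-.098,0,.212]+o))
c=cv2.resize(ss['pixels'][150:350,210:450,::-1],None,fx=3,fy=3,interpolation=cv2.INTER_CUBIC);cv2.imwrite('pics/crop2.png',c)
E
```

```text
['MotionError', 'tcp_to_grasp'] ['get_state']
[ 0.69223699 -0.26169124  0.26081892] 14.943823569789009
[[0.1, 0.6], [0.4, -1.0], [-0.2, -0.0], [-0.6, 0.7], [0.1, -0.3], [0.6, 0.3], [-0.5, -0.4]]
seat [ 0.61687502 -0.28180524  0.2       ] tip [ 0.59755144 -0.28696268  0.212     ]
upr [0.47942587 0.20932557 0.061     ] [-0.95938143  0.28211216  0.        ]
(-0.033, 0, 0.125) [[237.5 287.6]] [[421.7 319.1]]
(0.033, 0, 0.125) [[241.4 289.8]] [[417.7 341.2]]
(-0.033, 0.056, 0) [[278.4 321.6]] [[425.9 277.2]]
(-0.033, -0.056, 0) [[290.3 279.1]] [[378.5 282.7]]
(-0.033, -0.056, 0.05) [[271.6 274.1]] [[384.8 297.7]]
(-0.033, 0.056, 0.05) [[259.5 316.5]] [[434.1 291.7]]
(0.033, 0.056, 0.05) [[262.6 317.5]] [[429.9 313.3]]
(0.033, -0.056, 0.05) [[274.1 276.8]] [[382.4 319.5]]
ink [[346.9988451  215.84525522]]
glue [[376.91702149 243.22619963]]
[[240.33855209 167.68436877]] [[272.29028195 161.13258155]]
```

View pics/crop2.png

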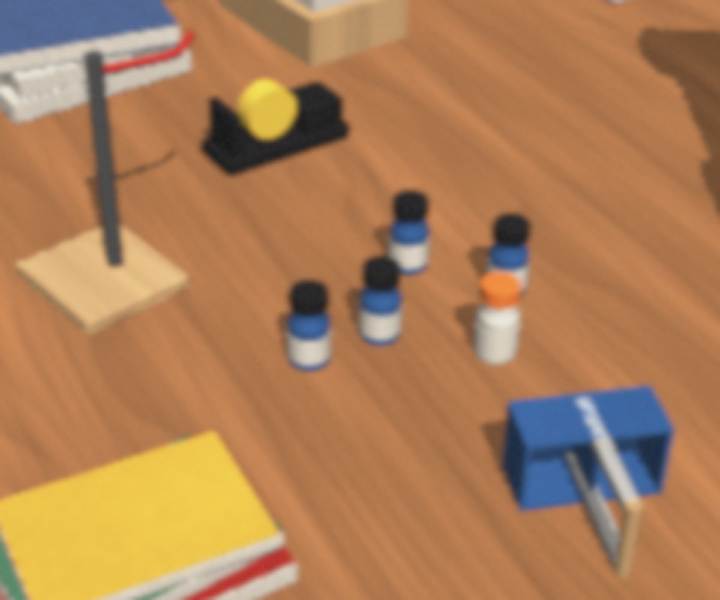

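```bash
cat >> h.py <<'E'
def now():
    s=status.get_state(); return s, np.array(s['position']), q2r(s['ee_rot'])
def plan(p,Rt,n=None,grasp=False,sep=False):
    """rows taking TCP (or grasp point) from here to p with orientation Rt (Rotation), straight world line"""
    s,p0,R0=now(); p=np.array(p,float)
    if grasp: p=p+.0187*Rt.as_matrix()[:,2]
    rv=(R0.inv()*Rt).as_rotvec(); d=p-p0
    k=max(int(np.ceil(np.degrees(np.linalg.norm(rv))/9)),int(np.ceil(np.linalg.norm(d)/.045)),1); n=n or k
    X=[];
    for i in range(n):
        Ri=R0*R.from_rotvec(rv*i/n); X.append((Ri.inv().apply(d/n)/.3).round(3).tolist())
    print('at',p0.round(4),'to',p.round(4),'turn deg',np.degrees(rv).round(1),'n',n,'clock',s['clock'],'q',s['qpos'].round(2))
    print(' rot/row',(rv/n/np.radians(60)).round(3).tolist()); print(' xyz',X); print(' one vec',(R0.inv().apply(d)/n/.3).round(3).tolist())
H=np.array([.282,.959,0]);H/=np.linalg.norm(H);DN=np.array([0,0,-1.])
CY=np.cross(H,DN)
def tool(z,y):
    z=np.array(z,float);y=np.array(y,float);z/=np.linalg.norm(z);y-=z*(y@z);y/=np.linalg.norm(y)
    return R.from_matrix(np.column_stack([np.cross(y,z),y,z]))
E
python3 - <<'E'
from h import *
T=tool(DN-H,-CY); g=np.array([.4794,.2093,.061]); z=T.as_matrix()[:,2]
plan(g-.1*z,T,12,grasp=True)
E
```

```text
at [0.2482 0.5182 0.2305] to [0.4956 0.2645 0.1185] turn deg [ 31.5 -37.1  76.3] n 12 clock 0.1 q [ 1.    0.28  1.51 -0.    1.36 -0.12]
 rot/row [0.044, -0.052, 0.106]
 xyz [[-0.092, -0.034, 0.031], [-0.094, -0.022, 0.037], [-0.093, -0.01, 0.043], [-0.091, 0.003, 0.048], [-0.087, 0.015, 0.053], [-0.082, 0.027, 0.056], [-0.075, 0.038, 0.059], [-0.067, 0.049, 0.061], [-0.058, 0.059, 0.062], [-0.048, 0.068, 0.062], [-0.036, 0.075, 0.061], [-0.024, 0.081, 0.059]]
 one vec [-0.092, -0.034, 0.031]
```

>>> apply_moves(
  xyz=[
    [-0.092,-0.034,0.031],
    [-0.094,-0.022,0.037],
    [-0.093,-0.01,0.043],
    [-0.091,0.003,0.048],
    [-0.087,0.015,0.053],
    [-0.082,0.027,0.056],
    [-0.075,0.038,0.059],
    [-0.067,0.049,0.061],
  ],
  rot=[
    [0.044,-0.052,0.106],
    [0.044,-0.052,0.106],
    [0.044,-0.052,0.106],
    [0.044,-0.052,0.106],
    [0.044,-0.052,0.106],
    [0.044,-0.052,0.106],
    [0.044,-0.052,0.106],
    [0.044,-0.052,0.106],
  ],
  hand=[-0.1,-0.1,-0.1,-0.1,-0.1,-0.1,-0.1,-0.1],
  force=80,
)

```text
clock: 1.1
position: [0.4135, 0.3493, 0.1566]
ee_rot: [0.164, 0.606, 0.747, -0.218]
contact_force: [0.0, -0.5, 0.2]
width: 0.0381
gripper_force: 0.0
```

>>> apply_moves(
  xyz=[
    [-0.058,0.059,0.062],
    [-0.048,0.068,0.062],
    [-0.036,0.075,0.061],
    [-0.024,0.081,0.059],
    [0,0,0],
  ],
  rot=[
    [0.044,-0.052,0.106],
    [0.044,-0.052,0.106],
    [0.044,-0.052,0.106],
    [0.044,-0.052,0.106],
    [0,0,0],
  ],
  hand=[-0.1,-0.1,-0.1,-0.1,-0.1],
)

```text
clock: 1.72
position: [0.497, 0.2636, 0.1175]
ee_rot: [0.231, 0.739, 0.552, -0.309]
contact_force: [0.6, 0.6, 0.8]
width: 0.0384
gripper_force: 0.0
```

```bash
python3 - <<'E'
from h import *
T=tool(DN-H,-CY); g=np.array([.4794,.2093,.061]); z=T.as_matrix()[:,2]
plan(g,T,None,grasp=True)
E
```

```text
at [0.497  0.2636 0.1175] to [0.4757 0.1966 0.0478] turn deg [-0.1  0.4 -0.1] n 3 clock 1.725 q [ 0.64  0.71  1.31 -0.45  1.78  0.99]
 rot/row [-0.001, 0.002, -0.001]
 xyz [[0.0, -0.002, 0.11], [0.0, -0.002, 0.11], [-0.0, -0.002, 0.11]]
 one vec [0.0, -0.002, 0.11]
```

>>> apply_moves(
  xyz=[
    [0,-0.002,0.083],
    [0,-0.002,0.083],
    [0,-0.002,0.083],
    [0,0,0.083],
    [0,0,0],
    [0,0,0],
    [0,0,0],
    [0,0,0],
  ],
  rot=[
    [0,0,0],
    [0,0,0],
    [0,0,0],
    [0,0,0],
    [0,0,0],
    [0,0,0],
    [0,0,0],
    [0,0,0],
  ],
  hand=[-0.1,-0.1,-0.1,-0.1,-0.1,-1,-1,-1],
  force=80,
)

```text
clock: 2.72
position: [0.4752, 0.1989, 0.0509]
ee_rot: [0.232, 0.74, 0.553, -0.306]
contact_force: [1.1, 3.2, 4.6]
width: 0.0105
gripper_force: 78.7
```

>>> apply_moves(
  xyz=[
    [0,0,0],
    [0.033,0,-0.033],
    [0.033,0,-0.033],
    [0.033,0,-0.033],
    [0.033,0,-0.033],
    [0,0,0],
  ],
  rot=[
    [0,0,0],
    [0,0,0],
    [0,0,0],
    [0,0,0],
    [0,0,0],
    [0,0,0],
  ],
  hand=[-1,-1,-1,-1,-1,-1],
)

```text
clock: 3.48
position: [0.4901, 0.2522, 0.051]
ee_rot: [0.232, 0.739, 0.552, -0.308]
contact_force: [-1.7, 0.1, 8.2]
width: 0.0108
gripper_force: 79.3
```

```bash
python3 - <<'E'
from h import *
s,p,Rn=now(); print(p,Rn.as_matrix().round(3),s['contact_force'],s['width'],s['gripper_force'])
grab('scene','s1.png')
T=tool(DN+H,-CY); plan(p-.0187*Rn.as_matrix()[:,2]+[0,0,.03],T,12,grasp=True)
E
```

```text
[0.49012533 0.25219727 0.05097884] [[ 0.2    0.959 -0.199]
 [ 0.673 -0.282 -0.684]
 [-0.712  0.003 -0.702]] [-1.68937138  0.09802194  8.21583609] 0.010839482394955158 79.27025556564331
at [0.4901 0.2522 0.051 ] to [0.4976 0.2777 0.0809] turn deg [ 0.2 90.4 -0. ] n 12 clock 3.525 q [ 0.64  0.76  1.4  -0.45  1.65  1.05]
 rot/row [0.0, 0.126, -0.0]
 xyz [[-0.001, 0.0, -0.011], [0.001, 0.0, -0.011], [0.002, 0.0, -0.011], [0.004, 0.0, -0.011], [0.005, -0.0, -0.01], [0.006, -0.0, -0.009], [0.007, -0.0, -0.008], [0.008, -0.0, -0.007], [0.009, -0.0, -0.006], [0.01, -0.0, -0.005], [0.011, -0.0, -0.004], [0.011, -0.0, -0.002]]
 one vec [-0.001, 0.0, -0.011]
```

View pics/s1.png

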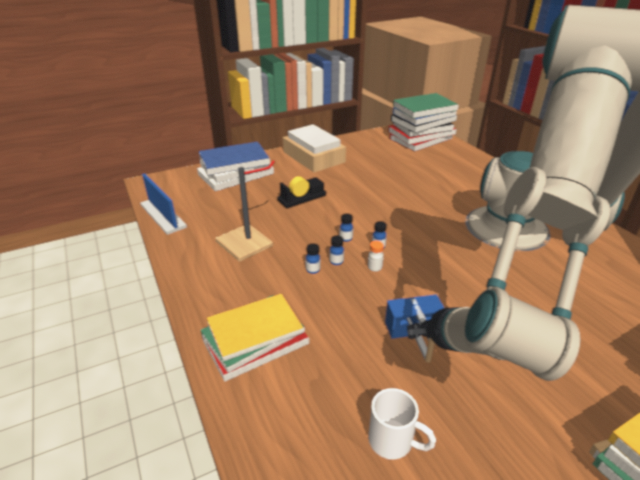

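The grip holds at 10.8 mm on the upright. My lift came out sideways, because tool x points down-left, and it only slid the caddy 5 cm toward +y in free space. Now I'll lift and turn it.

>>> apply_moves(
  xyz=[
    [-0.036,0,-0.035],
    [-0.036,0,-0.035],
    [-0.036,0,-0.035],
    [-0.036,0,-0.035],
    [0,0,0],
    [0,0,0],
    [0,0,0],
    [0,0,0],
  ],
  rot=[
    [0,0,0],
    [0,0,0],
    [0,0,0],
    [0,0,0],
    [0,0.1,0],
    [0,0.126,0],
    [0,0.126,0],
    [0,0.126,0],
  ],
  hand=[-1,-1,-1,-1,-1,-1,-1,-1],
)

```text
clock: 4.53
position: [0.4898, 0.251, 0.1113]
ee_rot: [0.086, 0.793, 0.593, -0.113]
contact_force: [-0.9, -1.6, -2.1]
width: 0.0103
gripper_force: 78.0
```

>>> apply_moves(
  xyz=[
    [0,0,0],
    [0,0,0],
    [0,0,0],
    [0,0,0],
    [0,0,0],
    [0,0,0],
    [0,0,0],
    [0,0,0],
  ],
  rot=[
    [0,0.126,0],
    [0,0.126,0],
    [0,0.126,0],
    [0,0.126,0],
    [0,0.126,0],
    [0,0.126,0],
    [0,0.126,0],
    [0,0.126,0],
  ],
  hand=[-1,-1,-1,-1,-1,-1,-1,-1],
)

```text
clock: 5.52
position: [0.4893, 0.2508, 0.1113]
ee_rot: [-0.223, 0.741, 0.557, 0.302]
contact_force: [-1.6, 0.7, -3.2]
width: 0.0104
gripper_force: 78.0
```

```bash
python3 - <<'E'
from h import *
s,p,Rn=now(); print(p,Rn.as_matrix().round(3),s['contact_force'],s['moment'],s['width'],s['gripper_force'])
im=grab('scene','s2.png')
T=tool(DN+H,-CY); g=p-.0187*Rn.as_matrix()[:,2]; print('grasp',g)
plan(g-[0,0,g[2]-.092],T,None,grasp=True)
c=cv2.resize(im['pixels'][220:460,280:600,::-1],None,fx=2,fy=2);cv2.imwrite('pics/s2c.png',c)
E
```

```text
[0.48930851 0.25083306 0.11131065] [[ 0.197  0.96   0.199]
 [ 0.69  -0.28   0.667]
 [ 0.696  0.006 -0.718]] [-1.55585135  0.67234465 -3.21393137] [-0.59125888  0.36227071  0.12678934] 0.0104152449424261 77.99984693527222
grasp [0.48558462 0.23835174 0.12472853]
at [0.4885 0.249  0.1087] to [0.4893 0.251  0.0788] turn deg [0.1 0.9 0.1] n 1 clock 5.575 q [-0.15  0.31  2.15  1.07  0.9  -0.66]
 rot/row [0.002, 0.014, 0.001]
 xyz [[-0.064, 0.0, 0.076]]
 one vec [-0.064, 0.0, 0.076]
```

View pics/s2c.png

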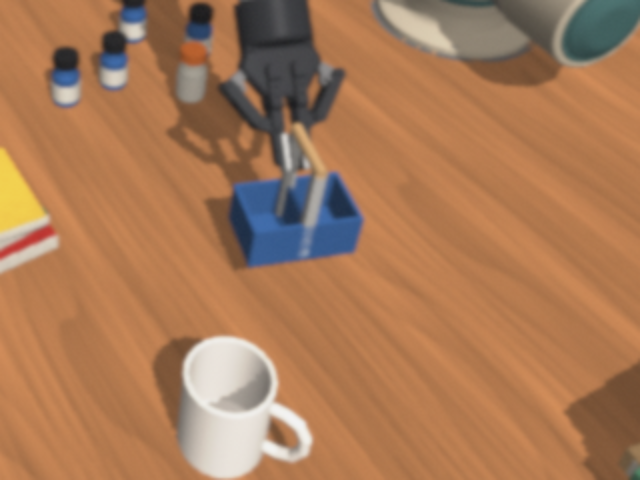

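The caddy is now held upright just above the counter. I'll lower it until it touches.

>>> apply_moves(
  xyz=[
    [-0.016,0,0.019],
    [-0.016,0,0.019],
    [-0.016,0,0.019],
    [-0.016,0,0.019],
    [-0.005,0,0.005],
    [0,0,0],
  ],
  rot=[
    [0,0.014,0],
    [0,0,0],
    [0,0,0],
    [0,0,0],
    [0,0,0],
    [0,0,0],
  ],
  hand=[-1,-1,-1,-1,-1,-1],
)

```text
clock: 6.32
position: [0.4904, 0.2534, 0.0781]
ee_rot: [-0.227, 0.74, 0.554, 0.305]
contact_force: [0.2, 0.5, -1.9]
width: 0.0105
gripper_force: 78.1
```

>>> apply_moves(
  xyz=[
    [-0.005,0,0.005],
    [-0.005,0,0.005],
    [0,0,0],
  ],
  rot=[
    [0,0,0],
    [0,0,0],
    [0,0,0],
  ],
  hand=[-1,-1,-1],
)

```text
clock: 6.7
position: [0.4913, 0.2535, 0.0751]
ee_rot: [-0.228, 0.74, 0.554, 0.307]
contact_force: [0.8, -2.5, 4.5]
width: 0.0103
gripper_force: 78.9
```

>>> apply_moves(
  xyz=[
    [0,0,0],
    [0,0,0],
    [0,0,0],
    [0,0,-0.04],
    [0,0,-0.08],
    [0,0,-0.13],
    [0,0,-0.13],
  ],
  rot=[
    [0,0,0],
    [0,0,0],
    [0,0,0],
    [0,0,0],
    [0,0,0],
    [0,0,0],
    [0,0,0],
  ],
  hand=[-0.6,-0.3,-0.1,-0.1,-0.1,-0.1,-0.1],
)

```text
clock: 7.58
position: [0.467, 0.1752, 0.1559]
ee_rot: [-0.227, 0.74, 0.554, 0.305]
contact_force: [-0.0, 0.0, 0.1]
width: 0.0386
gripper_force: 0.0
```

```bash
python3 - <<'E'
from h import *
import pickle
im=grab('scene','s3.png');t=grab('top','t3.png')
pickle.dump((im,t),open('3.pkl','wb'))
a=cv2.resize(im['pixels'][250:400,360:560,::-1],None,fx=2,fy=2,interpolation=cv2.INTER_CUBIC)
b=cv2.resize(t['pixels'][210:360,200:400,::-1],None,fx=4,fy=4,interpolation=cv2.INTER_CUBIC)
cv2.imwrite('pics/t3c.png',b)
for n,g in dict(glue=(.4372,-.0116),ink=(.4425,-.1541)).items():
    # closing axis choice: world x or y
    for y in ([1,0,0],):
        T=tool(DN,y); plan([*g,.16],T)
E
```

```text
at [0.4693 0.1738 0.1574] to [ 0.4372 -0.0116  0.16  ] turn deg [  6.9 -44.3 -15.5] n 6 clock 7.675 q [-0.35  0.21  2.12  0.92  1.09 -0.64]
 rot/row [0.019, -0.123, -0.043]
 xyz [[-0.073, 0.012, -0.074], [-0.082, 0.007, -0.064], [-0.09, 0.002, -0.053], [-0.096, -0.003, -0.041], [-0.1, -0.008, -0.028], [-0.103, -0.013, -0.015]]
 one vec [-0.073, 0.012, -0.074]
at [0.4693 0.1738 0.1574] to [ 0.4425 -0.1541  0.16  ] turn deg [  6.9 -44.3 -15.5] n 8 clock 7.675 q [-0.35  0.21  2.12  0.92  1.09 -0.64]
 rot/row [0.014, -0.092, -0.032]
 xyz [[-0.095, 0.028, -0.095], [-0.104, 0.024, -0.086], [-0.113, 0.019, -0.076], [-0.12, 0.014, -0.064], [-0.126, 0.009, -0.053], [-0.131, 0.003, -0.04], [-0.134, -0.002, -0.028], [-0.136, -0.006, -0.014]]
 one vec [-0.095, 0.028, -0.095]
```

View pics/t3c.png

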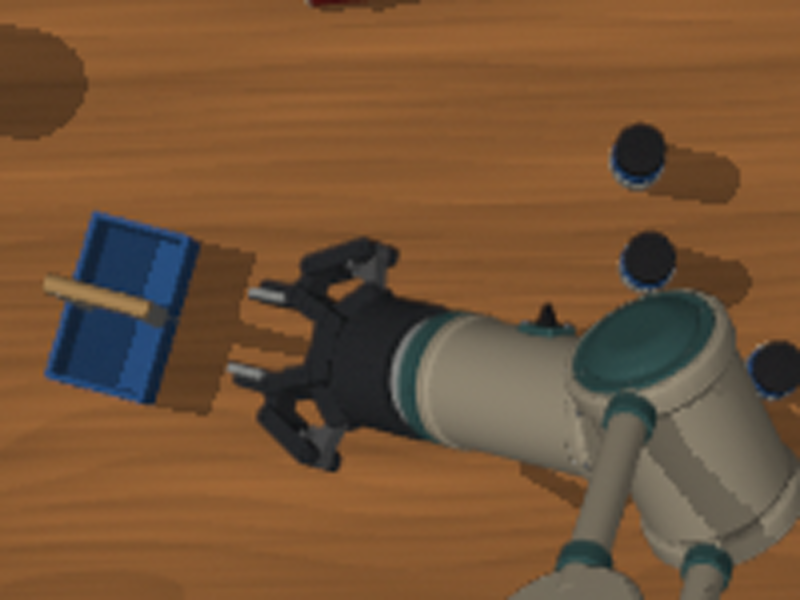

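The caddy stands upright and released, with rim corners in the crop at (95,212), (198,240), (152,404) and (47,377). I'll fit its pose and go to the glue jar, closing along the caddy's x so the yaw already suits the placing.

```bash
python3 - <<'E'
from h import *
import pickle
from scipy.optimize import least_squares
s3,t=pickle.load(open('3.pkl','rb'))
cr=lambda u,v:(200+(u+.5)/4-.5,210+(v+.5)/4-.5)
P=np.array([(.033,-.056,.05),(-.033,-.056,.05),(-.033,.056,.05),(.033,.056,.05),(.033,0,.122),(-.033,0,.122)])
T=np.array([cr(95,212),cr(198,240),cr(152,404),cr(47,377),cr(45,284),cr(165,313)])
def tr(x,P): return P@R.from_euler('z',x[2]).as_matrix().T+[x[0],x[1],0]
s=least_squares(lambda x:(proj(t,tr(x,P))-T).ravel(),[.47,.24,1.28],loss='soft_l1')
print(s.x,np.degrees(s.x[2]));print((proj(t,tr(s.x,P))-T).round(1).tolist())
print('cells',tr(s.x,np.array([(0,.029,.004),(0,-.029,.004),(0,0,.119)])))
cy=[np.cos(s.x[2]),np.sin(s.x[2]),0]
plan([.4372,-.0116,.15],tool(DN,cy),12)
# refine jars using scene view? lids height check
for f in('top0.pkl',):
    im=pickle.load(open(f,'rb'));hsv=cv2.cvtColor(im['pixels'],cv2.COLOR_RGB2HSV)
    m=cv2.inRange(hsv,(8,180,120),(20,255,255));m[:290]=0;m[320:]=0;m[:,:325]=0;m[:,350:]=0
    k=cv2.moments(m,True);print('glue',at_z(im,(k['m10']/k['m00'],k['m01']/k['m00']),.074),k['m00'])
    m=cv2.inRange(hsv,(0,0,0),(180,255,50));m[:290]=0;m[315:]=0;m[:,:383]=0;m[:,402:]=0
    k=cv2.moments(m,True);print('ink',at_z(im,(k['m10']/k['m00'],k['m01']/k['m00']),.074),k['m00'])
E
```

```text
[0.49432644 0.26567129 1.29098927] 73.96823647491118
[[0.9, 0.1], [-0.5, -0.6], [-1.0, 0.3], [0.7, 0.6], [1.8, 0.1], [-2.6, -0.5]]
cells [[0.46645428 0.27368022 0.004     ]
 [0.52219859 0.25766235 0.004     ]
 [0.49432644 0.26567129 0.119     ]]
at [0.4693 0.1738 0.1574] to [ 0.4372 -0.0116  0.15  ] turn deg [ 35.5 -34.5 -85.3] n 12 clock 7.675 q [-0.35  0.21  2.12  0.92  1.09 -0.64]
 rot/row [0.049, -0.048, -0.118]
 xyz [[-0.038, 0.006, -0.035], [-0.04, -0.001, -0.033], [-0.042, -0.007, -0.031], [-0.042, -0.014, -0.028], [-0.041, -0.021, -0.025], [-0.039, -0.027, -0.022], [-0.037, -0.032, -0.019], [-0.033, -0.038, -0.015], [-0.029, -0.042, -0.011], [-0.024, -0.046, -0.008], [-0.018, -0.049, -0.004], [-0.012, -0.051, -0.001]]
 one vec [-0.038, 0.006, -0.035]
glue [ 0.44053518 -0.01056883  0.074     ] 131.0
ink [ 0.44336758 -0.15441774  0.074     ] 131.0
```

>>> apply_moves(
  xyz=[
    [-0.038,0.006,-0.035],
    [-0.04,-0.001,-0.033],
    [-0.042,-0.007,-0.031],
    [-0.042,-0.014,-0.028],
    [-0.041,-0.021,-0.025],
    [-0.039,-0.027,-0.022],
    [-0.037,-0.032,-0.019],
    [-0.033,-0.038,-0.015],
  ],
  rot=[
    [0.049,-0.048,-0.118],
    [0.049,-0.048,-0.118],
    [0.049,-0.048,-0.118],
    [0.049,-0.048,-0.118],
    [0.049,-0.048,-0.118],
    [0.049,-0.048,-0.118],
    [0.049,-0.048,-0.118],
    [0.049,-0.048,-0.118],
  ],
  hand=[0.4,0.4,0.4,0.4,0.4,0.4,0.4,0.4],
)

```text
clock: 8.68
position: [0.4458, 0.0524, 0.1492]
ee_rot: [-0.086, 0.375, 0.916, 0.114]
contact_force: [0.0, -0.1, -0.4]
width: 0.0598
gripper_force: 0.0
```

>>> apply_moves(
  xyz=[
    [-0.029,-0.042,-0.011],
    [-0.024,-0.046,-0.008],
    [-0.018,-0.049,-0.004],
    [-0.012,-0.051,-0.001],
    [0,0,0],
  ],
  rot=[
    [0.049,-0.048,-0.118],
    [0.049,-0.048,-0.118],
    [0.049,-0.048,-0.118],
    [0.049,-0.048,-0.118],
    [0,0,0],
  ],
  hand=[0.4,0.4,0.4,0.4,0.4],
)

```text
clock: 9.3
position: [0.434, -0.0084, 0.1465]
ee_rot: [-0.003, 0.142, 0.99, 0.001]
contact_force: [-0.4, 0.4, 0.1]
width: 0.0597
gripper_force: 0.0
```

```bash
cat >> h.py <<'E'
YAW=np.radians(73.8); CX=np.array([np.cos(YAW),np.sin(YAW),0]); CYU=np.array([-np.sin(YAW),np.cos(YAW),0]); CO=np.array([.495,.267,0])
TJ=tool(DN,CX)
E
python3 - <<'E'
from h import *
plan([.439,-.011,.11],TJ);plan([.439,-.011,.052],TJ,5)
E
```

```text
at [ 0.434  -0.0084  0.1465] to [ 0.439 -0.011  0.11 ] turn deg [ 0.1 -0.4 -0.1] n 1 clock 9.3 q [-0.18  0.14  1.92  0.    1.09 -1.47]
 rot/row [0.002, -0.007, -0.001]
 xyz [[-0.019, -0.004, 0.121]]
 one vec [-0.019, -0.004, 0.121]
at [ 0.434  -0.0084  0.1465] to [ 0.439 -0.011  0.052] turn deg [ 0.1 -0.4 -0.1] n 5 clock 9.3 q [-0.18  0.14  1.92  0.    1.09 -1.47]
 rot/row [0.0, -0.001, -0.0]
 xyz [[-0.004, -0.001, 0.063], [-0.004, -0.001, 0.063], [-0.004, -0.001, 0.063], [-0.004, -0.001, 0.063], [-0.004, -0.001, 0.063]]
 one vec [-0.004, -0.001, 0.063]
```

>>> apply_moves(
  xyz=[
    [-0.004,-0.001,0.063],
    [-0.004,-0.001,0.063],
    [-0.004,-0.001,0.063],
    [-0.004,-0.001,0.063],
    [-0.004,-0.001,0.063],
    [0,0,0],
    [0,0,0],
    [0,0,0],
  ],
  rot=[
    [0,-0.007,0],
    [0,0,0],
    [0,0,0],
    [0,0,0],
    [0,0,0],
    [0,0,0],
    [0,0,0],
    [0,0,0],
  ],
  hand=[0.4,0.4,0.4,0.4,0.4,0.4,-1,-1],
  force=40,
)

```text
clock: 10.3
position: [0.4417, -0.0122, 0.0532]
ee_rot: [0.002, 0.142, 0.99, 0.001]
contact_force: [-0.2, -0.2, -0.5]
width: 0.0321
gripper_force: 39.6
```

>>> apply_moves(
  xyz=[
    [0,0,0],
    [0,0,0],
    [0,0,-0.07],
    [0,0,-0.1],
    [0,0,-0.1],
    [0,0,-0.1],
    [0,0,-0.07],
    [0,0,0],
  ],
  rot=[
    [0,0,0],
    [0,0,0],
    [0,0,0],
    [0,0,0],
    [0,0,0],
    [0,0,0],
    [0,0,0],
    [0,0,0],
  ],
  hand=[-1,-1,-1,-1,-1,-1,-1,-1],
)

```text
clock: 11.3
position: [0.4414, -0.0125, 0.1855]
ee_rot: [0.003, 0.141, 0.99, 0.0]
contact_force: [0.4, -0.5, -0.7]
width: 0.0318
gripper_force: 39.9
```

```bash
python3 - <<'E'
from h import *
s,p,Rn=now(); print(s['contact_force'],s['width'],s['gripper_force'])
c=CO-.030*CYU; print(CO+.030*CYU,c); plan([*c[:2],p[2]],TJ,10)
E
```

```text
[ 0.40457397 -0.47749356 -0.69320997] 0.03183425339518908 39.878180623054504
[0.46619119 0.27536973 0.        ] [0.52380881 0.25863027 0.        ]
at [ 0.4414 -0.0125  0.1855] to [0.5238 0.2586 0.1855] turn deg [ 0.1  0.3 -0.1] n 10 clock 11.3 q [-0.19  0.1   1.85  0.    1.18 -1.47]
 rot/row [0.0, 0.001, -0.0]
 xyz [[-0.001, 0.094, 0.0], [-0.001, 0.094, 0.0], [-0.001, 0.094, 0.0], [-0.001, 0.094, 0.0], [-0.001, 0.094, 0.0], [-0.001, 0.094, 0.0], [-0.001, 0.094, 0.0], [-0.001, 0.094, 0.0], [-0.001, 0.094, 0.0], [-0.001, 0.094, 0.0]]
 one vec [-0.001, 0.094, 0.0]
```

>>> apply_moves(
  xyz=[
    [-0.001,0.06,0],
    [-0.001,0.1,0],
    [-0.001,0.12,0],
    [-0.001,0.12,0],
    [-0.001,0.12,0],
    [-0.001,0.12,0],
    [-0.001,0.12,0],
    [-0.001,0.1,0],
  ],
  rot=[
    [0,0.005,0],
    [0,0,0],
    [0,0,0],
    [0,0,0],
    [0,0,0],
    [0,0,0],
    [0,0,0],
    [0,0,0],
  ],
  hand=[-1,-1,-1,-1,-1,-1,-1,-1],
)

```text
clock: 12.3
position: [0.5144, 0.2357, 0.1827]
ee_rot: [-0.003, 0.141, 0.99, 0.0]
contact_force: [0.0, -0.0, -0.8]
width: 0.0324
gripper_force: 39.9
```

>>> apply_moves(
  xyz=[
    [0,0.08,0],
    [0,0,0],
    [0,0,0],
  ],
  rot=[
    [0,0,0],
    [0,0,0],
    [0,0,0],
  ],
  hand=[-1,-1,-1],
)

```text
clock: 12.68
position: [0.5212, 0.2569, 0.1841]
ee_rot: [-0.002, 0.141, 0.99, 0.0]
contact_force: [0.5, -0.3, 0.1]
width: 0.0321
gripper_force: 40.0
```

```bash
python3 - <<'E'
from h import *
im=grab('top');b=cv2.resize(im['pixels'][210:360,200:400,::-1],None,fx=4,fy=4,interpolation=cv2.INTER_CUBIC);cv2.imwrite('pics/t4c.png',b)
c=CO-.030*CYU; plan([*c[:2],.060],TJ)
p0=now()[1];print('in caddy',(p0-CO)@CX,(p0-CO)@CYU)
E
```

```text
at [0.5213 0.2567 0.1844] to [0.5238 0.2586 0.06  ] turn deg [ 0.  -0.2 -0.1] n 3 clock 12.725 q [ 0.34  0.32  1.57  0.    1.26 -0.95]
 rot/row [0.0, -0.001, -0.0]
 xyz [[-0.003, 0.003, 0.138], [-0.002, 0.003, 0.138], [-0.002, 0.003, 0.138]]
 one vec [-0.003, 0.003, 0.138]
in caddy -0.002543511217245241 -0.02807982324168296
```

View pics/t4c.png

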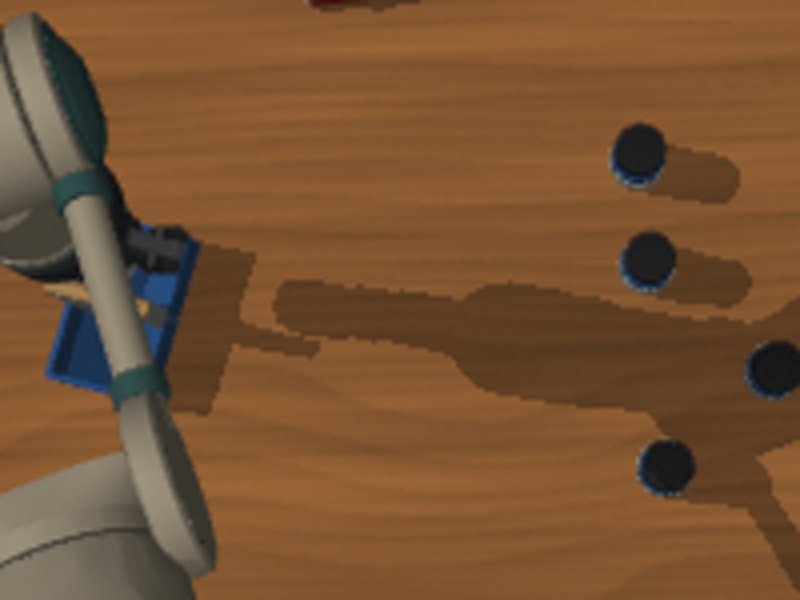

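>>> apply_moves(
  xyz=[
    [-0.01,0.008,0.05],
    [-0.001,0,0.09],
    [0,0,0.09],
    [0,0,0.09],
    [0,0,0.06],
    [0,0,0.03],
    [0,0,0],
  ],
  rot=[
    [0,0,0],
    [0,0,0],
    [0,0,0],
    [0,0,0],
    [0,0,0],
    [0,0,0],
    [0,0,0],
  ],
  hand=[-1,-1,-1,-1,-1,-1,-1],
)

```text
clock: 13.6
position: [0.5249, 0.2589, 0.061]
ee_rot: [-0.002, 0.142, 0.99, 0.001]
contact_force: [-0.4, 0.2, -0.1]
width: 0.0316
gripper_force: 40.0
```

>>> apply_moves(
  xyz=[
    [0,0,0.008],
    [0,0,0.003],
    [0,0,0],
    [0,0,0],
    [0,0,-0.06],
    [0,0,-0.15],
    [0,0,-0.15],
    [0,0,-0.05],
  ],
  rot=[
    [0,0,0],
    [0,0,0],
    [0,0,0],
    [0,0,0],
    [0,0,0],
    [0,0,0],
    [0,0,0],
    [0,0,0],
  ],
  hand=[-1,-1,0.1,0.3,0.3,0.3,0.3,0.3],
)

```text
clock: 14.6
position: [0.5272, 0.2597, 0.1848]
ee_rot: [0.001, 0.141, 0.99, 0.002]
contact_force: [-0.5, 0.1, 0.5]
width: 0.0557
gripper_force: 0.0
```

```bash
python3 - <<'E'
from h import *
plan([.443,-.154,.15],TJ,12)
E
```

```text
at [0.5272 0.2597 0.1848] to [ 0.443 -0.154  0.15 ] turn deg [ 0.3  0.1 -0.1] n 12 clock 14.6 q [ 0.34  0.32  1.56  0.    1.26 -0.95]
 rot/row [0.0, 0.0, -0.0]
 xyz [[-0.01, -0.117, 0.009], [-0.01, -0.117, 0.009], [-0.01, -0.117, 0.009], [-0.01, -0.117, 0.009], [-0.01, -0.117, 0.009], [-0.01, -0.117, 0.009], [-0.01, -0.117, 0.009], [-0.01, -0.117, 0.009], [-0.01, -0.117, 0.009], [-0.01, -0.117, 0.01], [-0.01, -0.117, 0.01], [-0.01, -0.117, 0.01]]
 one vec [-0.01, -0.117, 0.009]
```

>>> apply_moves(
  xyz=[
    [-0.007,-0.08,0],
    [-0.014,-0.16,0],
    [-0.014,-0.16,0.01],
    [-0.014,-0.16,0.016],
    [-0.014,-0.16,0.016],
    [-0.014,-0.16,0.016],
    [-0.014,-0.16,0.016],
    [-0.014,-0.16,0.016],
  ],
  rot=[
    [0,0,0],
    [0,0,0],
    [0,0,0],
    [0,0,0],
    [0,0,0],
    [0,0,0],
    [0,0,0],
    [0,0,0],
  ],
  hand=[0.4,0.4,0.4,0.4,0.4,0.4,0.4,0.4],
)

```text
clock: 15.6
position: [0.4521, -0.0969, 0.1518]
ee_rot: [-0.003, 0.142, 0.99, 0.001]
contact_force: [0.6, -0.3, -0.7]
width: 0.0598
gripper_force: 0.0
```

>>> apply_moves(
  xyz=[
    [-0.014,-0.14,0.016],
    [-0.003,-0.06,0.01],
    [0,0,0],
    [0,0,0],
  ],
  rot=[
    [0,0,0],
    [0,0,0],
    [0,0,0],
    [0,0,0],
  ],
  hand=[0.4,0.4,0.4,0.4],
)

```text
clock: 16.1
position: [0.4419, -0.1536, 0.1451]
ee_rot: [-0.002, 0.142, 0.99, 0.002]
contact_force: [-0.3, 0.2, 0.1]
width: 0.0601
gripper_force: 0.0
```

```bash
python3 - <<'E'
from h import *
import pickle
plan([.443,-.154,.052],TJ,6)
t=grab('top'); 
b=cv2.resize(t['pixels'][210:340,220:420,::-1],None,fx=4,fy=4,interpolation=cv2.INTER_CUBIC);cv2.imwrite('pics/t5c.png',b)
E
```

```text
at [ 0.4419 -0.1536  0.1451] to [ 0.443 -0.154  0.052] turn deg [ 0.1 -0.3 -0.1] n 6 clock 16.1 q [-0.48  0.19  1.86  0.    1.1  -1.77]
 rot/row [0.0, -0.001, -0.0]
 xyz [[-0.001, -0.0, 0.052], [-0.001, -0.0, 0.052], [-0.001, -0.0, 0.052], [-0.001, -0.0, 0.052], [-0.001, -0.0, 0.052], [-0.001, -0.0, 0.052]]
 one vec [-0.001, -0.0, 0.052]
```

View pics/t5c.png

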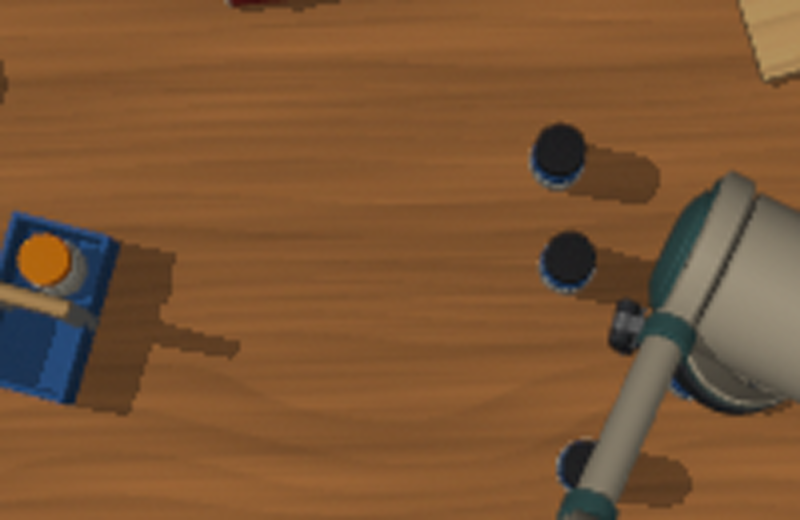

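The glue stands upright in the −y cell, with its lid at crop (44,260), and the caddy hasn't moved. Now the ink.

>>> apply_moves(
  xyz=[
    [-0.003,-0.001,0.052],
    [0,0,0.062],
    [0,0,0.062],
    [0,0,0.062],
    [0,0,0.05],
    [0,0,0.018],
    [0,0,0],
    [0,0,0],
  ],
  rot=[
    [0,-0.005,0],
    [0,0,0],
    [0,0,0],
    [0,0,0],
    [0,0,0],
    [0,0,0],
    [0,0,0],
    [0,0,0],
  ],
  hand=[0.4,0.4,0.4,0.4,0.4,0.4,0.4,-1],
  force=40,
)

```text
clock: 17.15
position: [0.4446, -0.1547, 0.0547]
ee_rot: [0.002, 0.141, 0.99, 0.0]
contact_force: [0.3, -0.1, -0.7]
width: 0.0432
gripper_force: 0.0
```

>>> apply_moves(
  xyz=[
    [0,0,0],
    [0,0,0],
    [0,0,0],
    [0,0,-0.07],
    [0,0,-0.12],
    [0,0,-0.12],
    [0,0,-0.1],
    [0,0,-0.03],
  ],
  rot=[
    [0,0,0],
    [0,0,0],
    [0,0,0],
    [0,0,0],
    [0,0,0],
    [0,0,0],
    [0,0,0],
    [0,0,0],
  ],
  hand=[-1,-1,-1,-1,-1,-1,-1,-1],
)

```text
clock: 18.15
position: [0.4444, -0.1553, 0.1877]
ee_rot: [0.003, 0.141, 0.99, -0.0]
contact_force: [-0.0, -0.1, -2.3]
width: 0.0317
gripper_force: 40.0
```

```bash
python3 - <<'E'
from h import *
t=grab('top')
hsv=cv2.cvtColor(t['pixels'],cv2.COLOR_RGB2HSV)
m=cv2.inRange(hsv,(8,200,140),(20,255,255));m[:255]=0;m[300:]=0;m[:,:215]=0;m[:,250:]=0
k=cv2.moments(m,True);g=at_z(t,(k['m10']/k['m00'],k['m01']/k['m00']),.078);print('glue in caddy',(g-CO)@CX,(g-CO)@CYU,k['m00'])
p=now()[1]; c=CO+.030*CYU; plan([*c[:2],.19],TJ,11)
E
```

```text
glue in caddy 0.0019841604495757763 -0.028652330687837433 117.0
at [ 0.4443 -0.1553  0.1876] to [0.4662 0.2754 0.19  ] turn deg [ 0.   0.3 -0.1] n 11 clock 18.2 q [-0.49  0.15  1.79  0.    1.2  -1.77]
 rot/row [0.0, 0.0, -0.0]
 xyz [[0.03, 0.127, -0.001], [0.03, 0.127, -0.001], [0.03, 0.127, -0.001], [0.03, 0.127, -0.001], [0.03, 0.127, -0.001], [0.03, 0.127, -0.001], [0.03, 0.127, -0.001], [0.03, 0.127, -0.001], [0.03, 0.127, -0.001], [0.03, 0.127, -0.001], [0.03, 0.127, -0.001]]
 one vec [0.03, 0.127, -0.001]
```

>>> apply_moves(
  xyz=[
    [0.015,0.065,0],
    [0.03,0.127,0],
    [0.03,0.127,-0.003],
    [0.03,0.127,-0.003],
    [0.03,0.127,-0.003],
    [0.03,0.127,-0.001],
    [0.03,0.127,-0.001],
    [0.03,0.127,-0.001],
  ],
  rot=[
    [0,0.005,0],
    [0,0,0],
    [0,0,0],
    [0,0,0],
    [0,0,0],
    [0,0,0],
    [0,0,0],
    [0,0,0],
  ],
  hand=[-1,-1,-1,-1,-1,-1,-1,-1],
)

```text
clock: 19.2
position: [0.458, 0.1399, 0.1886]
ee_rot: [-0.003, 0.141, 0.99, 0.0]
contact_force: [0.1, -0.7, -1.4]
width: 0.0323
gripper_force: 40.0
```

>>> apply_moves(
  xyz=[
    [0.03,0.127,0],
    [0.03,0.127,0],
    [0.03,0.127,0],
    [0.015,0.065,0],
    [0,0,0],
    [0,0,0],
  ],
  rot=[
    [0,0,0],
    [0,0,0],
    [0,0,0],
    [0,0,0],
    [0,0,0],
    [0,0,0],
  ],
  hand=[-1,-1,-1,-1,-1,-1],
)

```text
clock: 19.95
position: [0.4658, 0.2748, 0.19]
ee_rot: [-0.002, 0.142, 0.99, 0.0]
contact_force: [-0.3, -0.1, -1.0]
width: 0.032
gripper_force: 40.1
```

```bash
python3 - <<'E'
from h import *
p=now()[1]; c=CO+.030*CYU; print('in caddy',(p-CO)@CX,(p-CO)@CYU);plan([*c[:2],p[2]],TJ); plan([*c[:2],.058],TJ,6)
E
```

```text
in caddy -0.0006266474444384341 0.030177109508563924
at [0.4658 0.2748 0.19  ] to [0.4662 0.2754 0.19  ] turn deg [-0.  -0.2 -0.1] n 1 clock 19.95 q [ 0.4   0.25  1.64  0.    1.25 -0.88]
 rot/row [-0.0, -0.004, -0.001]
 xyz [[-0.001, 0.002, -0.0]]
 one vec [-0.001, 0.002, -0.0]
at [0.4658 0.2748 0.19  ] to [0.4662 0.2754 0.058 ] turn deg [-0.  -0.2 -0.1] n 6 clock 19.95 q [ 0.4   0.25  1.64  0.    1.25 -0.88]
 rot/row [-0.0, -0.001, -0.0]
 xyz [[-0.0, 0.0, 0.073], [-0.0, 0.0, 0.073], [-0.0, 0.0, 0.073], [-0.0, 0.0, 0.073], [-0.0, 0.0, 0.073], [-0.0, 0.0, 0.073]]
 one vec [-0.0, 0.0, 0.073]
```

>>> apply_moves(
  xyz=[
    [0,0,0.06],
    [0,0,0.1],
    [0,0,0.1],
    [0,0,0.09],
    [0,0,0.06],
    [0,0,0.025],
    [0,0,0],
  ],
  rot=[
    [0,0,0],
    [0,0,0],
    [0,0,0],
    [0,0,0],
    [0,0,0],
    [0,0,0],
    [0,0,0],
  ],
  hand=[-1,-1,-1,-1,-1,-1,-1],
)

```text
clock: 20.82
position: [0.4662, 0.2757, 0.0603]
ee_rot: [-0.001, 0.142, 0.99, 0.001]
contact_force: [0.6, -0.4, 0.1]
width: 0.032
gripper_force: 40.2
```

>>> apply_moves(
  xyz=[
    [0,0,0.003],
    [0,0,0],
    [0,0,0],
    [0,0,0],
    [0,0,-0.06],
    [0,0,-0.15],
    [0,0,-0.15],
    [0,0,-0.08],
  ],
  rot=[
    [0,0,0],
    [0,0,0],
    [0,0,0],
    [0,0,0],
    [0,0,0],
    [0,0,0],
    [0,0,0],
    [0,0,0],
  ],
  hand=[-1,-1,0.1,0.3,0.3,0.3,0.3,0.3],
)

```text
clock: 21.82
position: [0.4673, 0.2766, 0.1941]
ee_rot: [0.0, 0.141, 0.99, 0.002]
contact_force: [1.1, -0.1, -0.5]
width: 0.0558
gripper_force: 0.0
```

```bash
python3 - <<'E'
from h import *
T=tool(DN,-CX)
p=now()[1]
plan([CO[0],CO[1],.2],T)
plan([CO[0],CO[1],.2],TJ)
E
```

```text
at [0.4673 0.2766 0.1941] to [0.495 0.267 0.2  ] turn deg [  0.   -0.4 179.9] n 20 clock 21.825 q [ 0.4   0.25  1.64  0.    1.25 -0.88]
 rot/row [0.0, -0.0, 0.15]
 xyz [[-0.005, -0.0, -0.001], [-0.005, 0.001, -0.001], [-0.005, 0.001, -0.001], [-0.004, 0.002, -0.001], [-0.004, 0.003, -0.001], [-0.004, 0.003, -0.001], [-0.003, 0.004, -0.001], [-0.002, 0.004, -0.001], [-0.002, 0.005, -0.001], [-0.001, 0.005, -0.001], [-0.0, 0.005, -0.001], [0.001, 0.005, -0.001], [0.001, 0.005, -0.001], [0.002, 0.004, -0.001], [0.003, 0.004, -0.001], [0.003, 0.004, -0.001], [0.004, 0.003, -0.001], [0.004, 0.002, -0.001], [0.005, 0.002, -0.001], [0.005, 0.001, -0.001]]
 one vec [-0.005, -0.0, -0.001]
at [0.4673 0.2766 0.1941] to [0.495 0.267 0.2  ] turn deg [ 0.2  0.  -0.1] n 1 clock 21.825 q [ 0.4   0.25  1.64  0.    1.25 -0.88]
 rot/row [0.004, 0.0, -0.001]
 xyz [[-0.098, -0.005, -0.02]]
 one vec [-0.098, -0.005, -0.02]
```

```bash
python3 - <<'E'
from h import *
im=grab('scene');hsv=cv2.cvtColor(im['pixels'],cv2.COLOR_RGB2HSV)
for n,y,lo,hi in(('glue',-.0287,(5,150,100),(22,255,255)),('ink',.030,(0,0,0),(180,255,55))):
    c=CO+y*CYU; a=proj(im,[c+[0,0,.078],c+[0,0,.068],c+[0,0,.058]]).round(1)
    u,v=a[1].astype(int); w=np.zeros(hsv.shape[:2],np.uint8);w[v-22:v+22,u-18:u+18]=1
    m=cv2.inRange(hsv,lo,hi)*w; N,l,st,ce=cv2.connectedComponentsWithStats(m)
    print(n,a.tolist(),[(s.tolist(),q.round(1).tolist()) for s,q in zip(st[1:],ce[1:]) if s[4]>15])
E
```

```text
glue [[413.3, 324.7], [412.7, 328.2], [412.1, 331.7]] [([405, 319, 17, 18, 242], [413.2, 327.6])]
ink [[441.3, 320.9], [440.5, 324.5], [439.8, 327.9]] [([440, 318, 9, 14, 86], [443.9, 325.4])]
```

>>> apply_moves(
  xyz=[
    [-0.05,-0.003,-0.01],
    [-0.048,-0.002,-0.01],
    [0,0,0],
    [0,0,0],
  ],
  rot=[
    [0.004,0,0],
    [0,0,0],
    [0,0,0],
    [0,0,0],
  ],
  hand=[1,1,1,1],
)

```text
clock: 22.38
position: [0.4937, 0.2661, 0.1959]
ee_rot: [-0.003, 0.142, 0.99, -0.002]
contact_force: [0.9, -0.4, -0.4]
width: 0.0857
gripper_force: 0.0
```

```bash
python3 - <<'E'
from h import *
s,p,_=now();print(s['width']); plan([CO[0],CO[1],.085],TJ,6)
E
```

```text
0.08569823550033451
at [0.4937 0.2661 0.1959] to [0.495 0.267 0.085] turn deg [-0.2 -0.3 -0.1] n 6 clock 22.375 q [ 0.37  0.28  1.59 -0.    1.28 -0.92]
 rot/row [-0.001, -0.001, -0.0]
 xyz [[-0.001, 0.001, 0.062], [-0.001, 0.001, 0.062], [-0.001, 0.001, 0.062], [-0.001, 0.001, 0.062], [-0.001, 0.001, 0.062], [-0.001, 0.001, 0.062]]
 one vec [-0.001, 0.001, 0.062]
```

>>> apply_moves(
  xyz=[
    [-0.004,0.003,0.05],
    [0,0,0.08],
    [0,0,0.08],
    [0,0,0.08],
    [0,0,0.05],
    [0,0,0.03],
    [0,0,0],
    [0,0,0],
  ],
  rot=[
    [0,-0.005,0],
    [0,0,0],
    [0,0,0],
    [0,0,0],
    [0,0,0],
    [0,0,0],
    [0,0,0],
    [0,0,0],
  ],
  hand=[1,1,1,1,1,1,1,-1],
  force=80,
)

```text
clock: 23.38
position: [0.4963, 0.2671, 0.0869]
ee_rot: [0.002, 0.142, 0.99, -0.001]
contact_force: [0.1, 2.6, 2.0]
width: 0.0699
gripper_force: 1.3
```

>>> apply_moves(
  xyz=[
    [0,0,0],
    [0,0,0],
    [0,0,0],
  ],
  rot=[
    [0,0,0],
    [0,0,0],
    [0,0,0],
  ],
  hand=[-1,-1,-1],
)

```text
clock: 23.75
position: [0.4968, 0.2677, 0.0877]
ee_rot: [0.002, 0.142, 0.99, -0.0]
contact_force: [0.2, 2.5, 5.9]
width: 0.0648
gripper_force: 88.3
```

Grip is centred at 64.8 mm. Lift slowly.

>>> apply_moves(
  xyz=[
    [0,0,-0.015],
    [0,0,-0.03],
    [0,0,-0.06],
    [0,0,-0.08],
    [0,0,-0.08],
    [0,0,-0.08],
    [0,0,-0.06],
    [0,0,-0.02],
  ],
  rot=[
    [0,0,0],
    [0,0,0],
    [0,0,0],
    [0,0,0],
    [0,0,0],
    [0,0,0],
    [0,0,0],
    [0,0,0],
  ],
  hand=[-1,-1,-1,-1,-1,-1,-1,-1],
)

```text
clock: 24.75
position: [0.4955, 0.2669, 0.2146]
ee_rot: [0.001, 0.141, 0.99, -0.001]
contact_force: [0.8, -1.3, -3.4]
width: 0.0644
gripper_force: 89.0
```

```bash
cat >> h.py <<'E'
SY=np.radians(14.94); SX=np.array([np.cos(SY),np.sin(SY),0]); SN=np.array([-np.sin(SY),np.cos(SY),0]); SEAT=np.array([.6169,-.2818,.2]); TH=tool(DN,SN)
E
python3 - <<'E'
from h import *
s,p,_=now(); print(s['contact_force'],s['moment'],s['width'],s['gripper_force'])
q=SEAT-.085*SX; plan([q[0],q[1],.215],TH,24)
E
```

```text
[ 0.75743954 -1.31673462 -3.43182595] [-0.07684001 -0.04186817  0.01606164] 0.06443876503505049 89.00467157363892
at [0.4955 0.2669 0.2146] to [ 0.5348 -0.3037  0.215 ] turn deg [ -0.2   0.2 -31.2] n 24 clock 24.75 q [ 0.37  0.27  1.56 -0.    1.31 -0.91]
 rot/row [-0.0, 0.0, -0.022]
 xyz [[-0.027, -0.075, 0.0], [-0.026, -0.075, 0.0], [-0.024, -0.076, 0.0], [-0.022, -0.076, 0.0], [-0.021, -0.077, 0.0], [-0.019, -0.077, 0.0], [-0.017, -0.078, 0.0], [-0.015, -0.078, 0.0], [-0.014, -0.078, 0.0], [-0.012, -0.079, 0.0], [-0.01, -0.079, 0.0], [-0.008, -0.079, 0.0], [-0.006, -0.079, 0.0], [-0.005, -0.079, 0.0], [-0.003, -0.079, 0.0], [-0.001, -0.079, 0.0], [0.001, -0.079, 0.0], [0.003, -0.079, 0.0], [0.004, -0.079, -0.0], [0.006, -0.079, -0.0], [0.008, -0.079, -0.0], [0.01, -0.079, -0.0], [0.012, -0.079, -0.0], [0.013, -0.078, -0.0]]
 one vec [-0.027, -0.075, 0.0]
```

>>> apply_moves(
  xyz=[
    [-0.014,-0.038,0],
    [-0.027,-0.075,0],
    [-0.025,-0.076,0],
    [-0.023,-0.076,0],
    [-0.022,-0.077,0],
    [-0.02,-0.077,0],
    [-0.018,-0.078,0],
    [-0.016,-0.078,0],
  ],
  rot=[
    [0,0,-0.011],
    [0,0,-0.022],
    [0,0,-0.022],
    [0,0,-0.022],
    [0,0,-0.022],
    [0,0,-0.022],
    [0,0,-0.022],
    [0,0,-0.022],
  ],
  hand=[-1,-1,-1,-1,-1,-1,-1,-1],
)

```text
clock: 25.75
position: [0.5069, 0.086, 0.2129]
ee_rot: [-0.001, 0.055, 0.998, -0.002]
contact_force: [0.9, -0.5, -3.7]
width: 0.0645
gripper_force: 89.3
```

>>> apply_moves(
  xyz=[
    [-0.014,-0.078,0],
    [-0.012,-0.079,0],
    [-0.01,-0.079,0],
    [-0.008,-0.079,0],
    [-0.006,-0.079,0],
    [-0.005,-0.079,0],
    [-0.003,-0.079,0],
    [-0.001,-0.079,0],
  ],
  rot=[
    [0,0,-0.022],
    [0,0,-0.022],
    [0,0,-0.022],
    [0,0,-0.022],
    [0,0,-0.022],
    [0,0,-0.022],
    [0,0,-0.022],
    [0,0,-0.022],
  ],
  hand=[-1,-1,-1,-1,-1,-1,-1,-1],
)

```text
clock: 26.75
position: [0.5186, -0.1035, 0.2135]
ee_rot: [-0.001, -0.037, 0.999, -0.001]
contact_force: [-0.5, 0.6, -4.7]
width: 0.0646
gripper_force: 89.3
```

>>> apply_moves(
  xyz=[
    [0.001,-0.079,0],
    [0.003,-0.079,0],
    [0.004,-0.079,0],
    [0.006,-0.079,0],
    [0.008,-0.079,0],
    [0.01,-0.07,0],
    [0.012,-0.05,0],
    [0,0,0],
  ],
  rot=[
    [0,0,-0.022],
    [0,0,-0.022],
    [0,0,-0.022],
    [0,0,-0.022],
    [0,0,-0.022],
    [0,0,-0.022],
    [0,0,-0.022],
    [0,0,0],
  ],
  hand=[-1,-1,-1,-1,-1,-1,-1,-1],
)

```text
clock: 27.75
position: [0.5269, -0.2586, 0.2139]
ee_rot: [-0.001, -0.116, 0.993, -0.001]
contact_force: [0.2, -0.4, -4.5]
width: 0.0646
gripper_force: 89.3
```

```bash
python3 - <<'E'
from h import *
q=SEAT-.075*SX; plan([q[0],q[1],.197],TH,4)
t=grab('top','t6.png');im=grab('scene','s6.png')
a=cv2.resize(im['pixels'][130:280,180:380,::-1],(400,300),interpolation=cv2.INTER_CUBIC)
a=cv2.resize(im['pixels'][110:260,190:390,::-1],(400,300),interpolation=cv2.INTER_CUBIC)
b=cv2.resize(t['pixels'][160:310,370:570,::-1],(400,300),interpolation=cv2.INTER_CUBIC)
cv2.imwrite('pics/c6.png',np.vstack([a,b]))
print('tip px top',proj(t,SEAT-.02*SX+[0,0,.012]),'scene',proj(im,SEAT-.02*SX+[0,0,.012]))
# refined hook line from initial picture red pixels
import pickle
i0=pickle.load(open('top0.pkl','rb'));hsv=cv2.cvtColor(i0['pixels'],cv2.COLOR_RGB2HSV)
m=cv2.inRange(hsv,(0,150,90),(6,255,255))|cv2.inRange(hsv,(174,150,90),(180,255,255));m[:188]=0;m[240:]=0;m[:,:430]=0;m[:,465:]=0
w=np.array([at_z(i0,u,.204) for u in cv2.findNonZero(m)[:,0]])
l=(w-SEAT)@SX; e=(w-SEAT)@SN; print('hook extent',l.min(),l.max(),'lateral fit slope,off',np.polyfit(l,e,1))
E
```

```text
at [ 0.5269 -0.2586  0.2139] to [ 0.5444 -0.3011  0.197 ] turn deg [-0.1 -0.1 -1.6] n 4 clock 27.75 q [-0.57  0.3   1.51 -0.    1.33 -2.38]
 rot/row [-0.001, -0.0, -0.007]
 xyz [[-0.006, -0.038, 0.014], [-0.006, -0.038, 0.014], [-0.005, -0.038, 0.014], [-0.005, -0.038, 0.014]]
 one vec [-0.006, -0.038, 0.014]
tip px top [[453.51983385 230.78411754]] scene [[272.28245091 161.13546117]]
hook extent -0.019859029916900903 0.07217460535341967 lateral fit slope,off [-0.02218871  0.00089649]
```

The hook fit checks out: lateral error is under 1 mm and the tip is where expected. Move to the pre-hang pose.

>>> apply_moves(
  xyz=[
    [-0.006,-0.038,0.006],
    [-0.006,-0.038,0.014],
    [-0.005,-0.038,0.016],
    [-0.005,-0.038,0.018],
    [0,0,0],
    [0,0,0],
  ],
  rot=[
    [0,0,-0.007],
    [0,0,-0.007],
    [0,0,-0.007],
    [0,0,-0.007],
    [0,0,0],
    [0,0,0],
  ],
  hand=[-1,-1,-1,-1,-1,-1],
)

```text
clock: 28.6
position: [0.5456, -0.2998, 0.1991]
ee_rot: [0.0, -0.131, 0.991, -0.001]
contact_force: [-0.4, -0.7, -4.4]
width: 0.0648
gripper_force: 89.8
```

```bash
python3 - <<'E'
from h import *
plan([SEAT[0],SEAT[1],.1965],TH,6)
s,p,_=now();print('rel seat',(p-SEAT)@SX,(p-SEAT)@SN,p[2],s['contact_force'])
E
```

```text
at [ 0.5456 -0.2998  0.1991] to [ 0.6169 -0.2818  0.1965] turn deg [-0.1  0.   0.2] n 6 clock 28.6 q [-0.61  0.36  1.45 -0.    1.32 -2.45]
 rot/row [-0.0, 0.0, 0.0]
 xyz [[-0.041, -0.001, 0.001], [-0.041, -0.001, 0.001], [-0.041, -0.001, 0.001], [-0.041, -0.001, 0.001], [-0.041, -0.001, 0.001], [-0.041, -0.001, 0.001]]
 one vec [-0.041, -0.001, 0.001]
rel seat -0.07357151805131576 0.0009836335229797446 0.1991239723162813 [-0.37626507 -0.66489459 -4.39027382]
```

>>> apply_moves(
  xyz=[
    [-0.02,-0.001,0.003],
    [-0.03,-0.001,0],
    [-0.035,-0.001,0],
    [-0.035,0,0],
    [-0.035,0,0],
    [-0.035,0,0],
    [-0.035,0,0],
    [-0.02,0,0],
  ],
  rot=[
    [0,0,0],
    [0,0,0],
    [0,0,0],
    [0,0,0],
    [0,0,0],
    [0,0,0],
    [0,0,0],
    [0,0,0],
  ],
  hand=[-1,-1,-1,-1,-1,-1,-1,-1],
)

```text
clock: 29.6
position: [0.6176, -0.2815, 0.1983]
ee_rot: [0.001, -0.132, 0.991, -0.002]
contact_force: [-0.6, 0.2, -4.3]
width: 0.0647
gripper_force: 89.8
```

>>> apply_moves(
  xyz=[
    [0,0,0],
    [0,0,0.01],
    [0,0,0.015],
    [0,0,0.015],
    [0,0,0],
  ],
  rot=[
    [0,0,0],
    [0,0,0],
    [0,0,0],
    [0,0,0],
    [0,0,0],
  ],
  hand=[-1,-1,-1,-1,-1],
)

```text
clock: 30.22
position: [0.6164, -0.2816, 0.1857]
ee_rot: [-0.0, -0.131, 0.991, -0.001]
contact_force: [-0.1, -0.3, -5.0]
width: 0.0645
gripper_force: 89.8
```

```bash
python3 - <<'E'
from h import *
s,p,_=now();print('rel seat',(p-SEAT)@SX,(p-SEAT)@SN,p[2],s['contact_force'],s['moment'])
plan([SEAT[0],SEAT[1],.1795],TH,2)
E
```

```text
rel seat -0.0004518670166707142 0.00029112107563311824 0.18574192469927836 [-0.13327959 -0.29519207 -4.95892458] [ 0.05107166 -0.01151864 -0.01690246]
at [ 0.6164 -0.2816  0.1857] to [ 0.6169 -0.2818  0.1795] turn deg [-0.1 -0.   0.2] n 2 clock 30.225 q [-0.53  0.45  1.34 -0.    1.35 -2.36]
 rot/row [-0.001, -0.0, 0.001]
 xyz [[-0.001, -0.0, 0.01], [-0.001, -0.0, 0.01]]
 one vec [-0.001, -0.0, 0.01]
```

Lower slowly until the hook takes the weight.

>>> apply_moves(
  xyz=[
    [-0.001,0,0.007],
    [0,0,0.007],
    [0,0,0.005],
    [0,0,0],
  ],
  rot=[
    [0,0,0],
    [0,0,0],
    [0,0,0],
    [0,0,0],
  ],
  hand=[-1,-1,-1,-1],
)

```text
clock: 30.72
position: [0.6171, -0.2816, 0.1806]
ee_rot: [0.0, -0.132, 0.991, -0.002]
contact_force: [0.4, 0.2, -4.3]
width: 0.0649
gripper_force: 89.8
```

>>> apply_moves(
  xyz=[
    [0,0,0.005],
    [0,0,0.005],
    [0,0,0],
  ],
  rot=[
    [0,0,0],
    [0,0,0],
    [0,0,0],
  ],
  hand=[-1,-1,-1],
)

```text
clock: 31.1
position: [0.6173, -0.2817, 0.1779]
ee_rot: [0.001, -0.132, 0.991, -0.002]
contact_force: [0.5, 0.4, -2.8]
width: 0.0645
gripper_force: 90.1
```

>>> apply_moves(
  xyz=[
    [0,0,0.004],
    [0,0,0.003],
    [0,0,0],
  ],
  rot=[
    [0,0,0],
    [0,0,0],
    [0,0,0],
  ],
  hand=[-1,-1,-1],
)

```text
clock: 31.48
position: [0.6174, -0.2818, 0.1775]
ee_rot: [0.001, -0.132, 0.991, -0.002]
contact_force: [-3.1, 1.1, 5.8]
width: 0.0647
gripper_force: 90.9
```

The hook has the weight, with the bar axis at about 0.209 m as expected. Release and back off upwards.

>>> apply_moves(
  xyz=[
    [0,0,-0.003],
    [0,0,0],
    [0,0,0],
    [0,0,0],
    [0,0,0],
    [0,0,0],
    [0,0,0],
  ],
  rot=[
    [0,0,0],
    [0,0,0],
    [0,0,0],
    [0,0,0],
    [0,0,0],
    [0,0,0],
    [0,0,0],
  ],
  hand=[-1,-1,1,1,1,1,1],
  force=30,
)

```text
clock: 32.35
position: [0.6173, -0.2817, 0.1765]
ee_rot: [0.0, -0.132, 0.991, -0.002]
contact_force: [0.1, -0.7, -0.2]
width: 0.0853
gripper_force: 0.0
```

>>> apply_moves(
  xyz=[
    [0,0,-0.02],
    [0,0,-0.05],
    [0,0,-0.08],
    [0,0,-0.1],
    [0,0,-0.12],
    [0,0,-0.12],
    [0,0,-0.06],
    [0,0,0],
  ],
  rot=[
    [0,0,0],
    [0,0,0],
    [0,0,0],
    [0,0,0],
    [0,0,0],
    [0,0,0],
    [0,0,0],
    [0,0,0],
  ],
  hand=[1,1,1,1,1,1,1,1],
)

```text
clock: 33.35
position: [0.6176, -0.2815, 0.3447]
ee_rot: [0.003, -0.132, 0.991, -0.003]
contact_force: [-0.5, -0.3, -0.1]
width: 0.085
gripper_force: 0.0
```

>>> apply_moves(
  xyz=[
    [0,0,0],
    [0,0,0],
    [0,0,0],
    [0,0,0],
    [0,0,0],
    [0,0,0],
    [0,0,0],
    [0,0,0],
  ],
  rot=[
    [0,0,0],
    [0,0,0],
    [0,0,0],
    [0,0,0],
    [0,0,0],
    [0,0,0],
    [0,0,0],
    [0,0,0],
  ],
  hand=[1,1,1,1,1,1,1,1],
)

```text
clock: 34.35
position: [0.617, -0.2812, 0.3416]
ee_rot: [0.001, -0.132, 0.991, -0.002]
contact_force: [0.2, -1.3, 0.6]
width: 0.0856
gripper_force: 0.0
```

```bash
python3 - <<'E'
from h import *
im=grab('scene');t=grab('top')
a=cv2.resize(im['pixels'][110:280,190:390,::-1],(800,680),interpolation=cv2.INTER_CUBIC)[:600]
a=cv2.resize(im['pixels'][120:270,200:330,::-1],(520,600),interpolation=cv2.INTER_CUBIC)
b=cv2.resize(t['pixels'][170:320,400:470,::-1],(280,600),interpolation=cv2.INTER_CUBIC)
cv2.imwrite('pics/c7.png',np.hstack([a,b]))
o=SEAT+[0,0,.01-.119]; C=lambda p:o+p[0]*SN+p[1]*(-SX)+np.array([0,0,p[2]])
for n,p in dict(rimA=(.033,.056,.05),rimB=(.033,-.056,.05),bot=(.033,-.056,0),botA=(.033,.056,0),glue=(0,-.0287,.078),ink=(0,.03,.078)).items(): 
    u=proj(im,C(p))[0]; print(n,'scene crop',((u-[200,120])*4).round(0))
E
```

```text
rimA scene crop [367. 261.]
rimB scene crop [231. 317.]
bot scene crop [237. 382.]
botA scene crop [370. 324.]
glue scene crop [233. 246.]
ink scene crop [305. 218.]
```

View pics/c7.png

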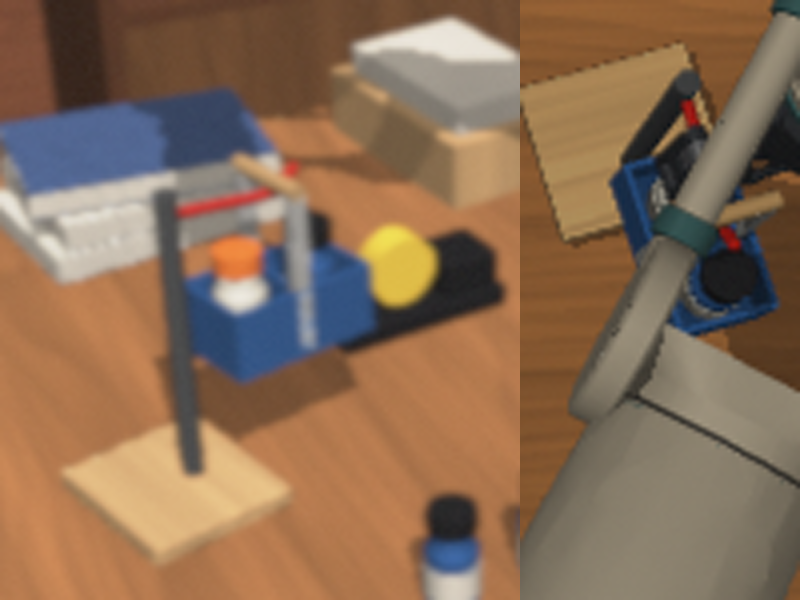

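The caddy hangs level from the hook. The near rim corners are at (370,258) and (238,320), against a level prediction of (367,261) and (231,317), and both lids show at (236,250) and (315,232). I'll wait two seconds, check it is still, then hand in.

>>> apply_moves(
  xyz=[
    [0,0,0],
    [0,0,0],
    [0,0,0],
    [0,0,0],
    [0,0,0],
    [0,0,0],
    [0,0,0],
    [0,0,0],
  ],
  rot=[
    [0,0,0],
    [0,0,0],
    [0,0,0],
    [0,0,0],
    [0,0,0],
    [0,0,0],
    [0,0,0],
    [0,0,0],
  ],
  hand=[1,1,1,1,1,1,1,1],
)

```text
clock: 35.45
position: [0.617, -0.2812, 0.3416]
ee_rot: [0.0, -0.132, 0.991, -0.002]
contact_force: [0.3, -0.4, 0.5]
width: 0.0857
gripper_force: 0.0
```

>>> apply_moves(
  xyz=[
    [0,0,0],
    [0,0,0],
    [0,0,0],
    [0,0,0],
    [0,0,0],
    [0,0,0],
    [0,0,0],
    [0,0,0],
  ],
  rot=[
    [0,0,0],
    [0,0,0],
    [0,0,0],
    [0,0,0],
    [0,0,0],
    [0,0,0],
    [0,0,0],
    [0,0,0],
  ],
  hand=[1,1,1,1,1,1,1,1],
)

```text
clock: 36.45
position: [0.617, -0.2812, 0.3415]
ee_rot: [0.0, -0.132, 0.991, -0.002]
contact_force: [0.1, 0.2, 0.5]
width: 0.0857
gripper_force: 0.0
```

```bash
python3 - <<'E'
from h import *
a=[grab('scene')['pixels'][150:230,240:300].astype(int) for _ in range(4)]
d=[np.abs(x-a[0]).mean().round(2) for x in a]; print('image change',d)
im=a[-1].astype(np.uint8); hsv=cv2.cvtColor(im,cv2.COLOR_RGB2HSV)
m=cv2.inRange(hsv,(5,150,100),(22,255,255)); 
N,l,st,ce=cv2.connectedComponentsWithStats(m); print([(s.tolist(),((c+[40,30])*4).round(0)) for s,c in zip(st[1:],ce[1:]) if s[4]>30])
if max(d)<1.0: print(job.sign_off())
E
```

```text
image change [np.float64(0.0), np.float64(1.06), np.float64(1.04), np.float64(0.88)]
[([11, 29, 14, 10, 110], array([232., 255.]))]
```

```bash
python3 - <<'E'
from h import *
a=[grab('scene')['pixels'].astype(int) for _ in range(5)]
r=lambda x,y:np.abs(x-y)[150:230,240:300].mean().round(2); b=lambda x,y:np.abs(x-y)[20:100,240:300].mean().round(2)
print([(r(x,a[0]),b(x,a[0])) for x in a[1:]])
def c(im):
    hsv=cv2.cvtColor(im.astype(np.uint8),cv2.COLOR_RGB2HSV);m=cv2.inRange(hsv,(5,150,100),(22,255,255));m[:175]=0;m[195:]=0;m[:,:245]=0;m[:,275:]=0
    k=cv2.moments(m,True);return round(k['m10']/k['m00'],2),round(k['m01']/k['m00'],2)
cs=np.array([c(x) for x in a]);print(cs.tolist())
if np.ptp(cs,0).max()<.5: print(job.sign_off())
E
```

```text
[(np.float64(1.07), np.float64(0.94)), (np.float64(1.15), np.float64(0.95)), (np.float64(1.1), np.float64(0.95)), (np.float64(1.13), np.float64(0.95))]
[[258.13, 183.74], [258.13, 183.73], [258.06, 183.73], [258.15, 183.67], [258.09, 183.65]]
the job is handed in; nothing more can be done
None
```

The caddy hangs freely and level on the red hook with the glue and ink jars upright in separate compartments; the job was handed in at about 37 s, with the robot clear and the books, tape dispenser and mug left alone.

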